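Move the calibration block from its saddle to the inclined rest

TASK

The calibration block sits in its grey storage saddle, whose cheeks leave only its two ends free to grip. Lift it out, set it down flat on the bare worktop and let go so that you can take it another way, then lay it lengthwise on the narrow sloping rail of the steel rest, same side up: flat on the rail, centred across it, and its lower end right up against the stop. Do not let the block drop at any time, and leave the disc, the vial, the ring stack and the hex key where they are.

Things in the scene. Friction and masses are not known exactly. Their poses are not given: they have to be found in the camera images.
- block: plain milled steel calibration block, 30 x 60 x 30 mm (x, y, z), about 0.42 kg; origin at the centre of its underside; y runs along its 60 mm length, z up. It starts in the saddle with its underside 20 mm above the worktop.
- saddle: fixed grey plastic saddle; may swap sides with the rest; origin at its underside's centre, z up. Foot plate 90 x 104 x 8 mm. A pad with its top at z = 20 mm carries the block, whose y lies along the saddle's y. Cheeks beside the long sides: inner faces x = +-17 mm, 9 mm thick, 58 mm long, top at z = 46 mm (4 mm under the block's top). The block's ends (y = +-30 mm) are open down to the foot.
- rest: fixed inclined rest; origin at the centre of the underside of its steel foot plate (120 x 80 x 10 mm, x, y, z), z up. A 16 mm thick web carries the sloping rail, which runs along x; its low end, with the stop, is at -x (roughly towards the robot). The stop is a plate 24 mm wide and 8 mm thick, standing 25 mm above the rail's top face.
- rail: sloping steel rail on the rest, inclined 15 degrees, 20 mm wide (the block overhangs it 5 mm each side). Origin on its top face, 80 mm above the worktop, just where the centre of the block's underside belongs; x runs up the slope, y across, z square off the top face, which reaches from x = -30 (face of the stop) to +46 mm. The block does not slide down it by itself: friction holds it.
- disc: bystander: plain metal reference disc lying flat, 40 mm across, 12 mm high; origin at the centre of its underside
- vial: bystander: standing screw-cap vial, 24 mm across, 59 mm high; origin at the centre of its underside
- rings: bystander: stack of white snap rings, 42 mm across, 21 mm high; origin at the centre of its underside
- hexkey: bystander: black bent hex key lying flat, 32 x 90 x 8 mm; origin at its centre, on the worktop
Things that resemble listed ones, but are neither listed nor needed, are in the scene too. Leave any blue, red or yellow look-alike of the block alone.

How it is judged:
By the outcome, as a careful person would: the job done as asked, in the order asked, and still so for the second after the job is handed in, with the robot touching nothing.
It also fails if it takes over 50 s, if anything falls off the work surface, if the arm or the gripper's body presses on something with over 40 N, if the wrist force passes 120 N, or if a joint passes its speed limit or range.

ROBOT

A 6-joint arm with a two-finger parallel gripper is mounted at the origin on a cart in front of the work surface, level with it; the furniture and walls round the work are solid. World frame = base frame: x ahead of the robot, y to its left, z up, the work surface at z = 0. Lengths are in m, angles in rad, forces in N, time in s.
With the tool pointing down it reaches from about 0.225 to 0.875 m from the base axis. Payload 3.4 kg.
Tool frame: the origin (TCP) lies at the very end of the fingers, on their centre line; the grasp point (between the pads) lies 19 mm behind it (manip.pinch_z is the distance from the TCP to the grasp point, in m); z points along the fingers, y is the line along which they close (so a half turn about z gives the same grasp; the last joint's range is limited). The gripper opens to 85 mm and grips with 20 to 120 N. Pads are 22 mm wide; open, the fingers measure 114 mm over their backs; the gripper's body (76 mm by 85 mm) begins 54 mm behind the grasp point. The pads swing forward as they close: fully open they stand 13 mm farther back than shut.
Start: joints at [-1.384, 0.276, 1.505, -0, 1.361, -0.121], TCP at [0.174, -0.548, 0.231] pointing down, gripper open.
Joint ranges: [-2.89, 2.89], [-0.75, 2.08], [0.22, 2.7], [-1.18, 4.32], [0.11, 2.71], [-2.7, 2.7]. Speed limits (rad/s): [2.57, 2.57, 3.14, 3.14, 3.14, 3.14].

INTERFACE

Orientations are given as a unit quaternion [w, x, y, z].
In Python, from rig import manip gives the robot as it stands. The module is installed in compiled form; this text tells all that it offers.
- The arm moves only by the shell command python3 -m jog 'ROWS' [FORCE]. ROWS is JSON, a list of rows, each an object of numbers: "dx", "dy", "dz": the shift along the tool's x, y, z each as a share of 25 cm, from -1 to 1; "ax", "ay", "az": the turn, a rotation vector about the tool's x, y, z each as a share of 90 degrees, from -1 to 1; "grip": the opening, from -1 (shut) to 1 (fully open), so that 0 is half open. A call has 1 to 5 rows; each row is the pose to reach, as a shift and turn from the pose commanded when the call began, along the tool's axes at that moment; what a row does not reach only later rows make up. A row lasts 1/12 s, in which the tool goes at most 41.7 mm and 7.16 degrees, less where a joint would pass 70% of its speed; a pose out of reach is approached as far as the arm can. A call with a number of a shift or a turn outside -1 to 1 is refused whole. A call with a gripper value outside its range is refused whole. The fingers move at their own pace and stop on an object; FORCE is the grip in N (left out, the last holds). Time passes only in rows, so rows that repeat a pose let the fingers close. It gives the time, the measured TCP pose, the force, the opening and the grip force at its end, in the units of the state.
- manip.get_state(): the state, without advancing time (a new reading comes with each control period).
- manip.get_image(name): name is "scene" or "top"; returns a dict with "img" (384x512x3 uint8, red, green, blue), "mtx" (3x3 intrinsics, pixels), "k1" (the pictures are not rectified: a ray, as slopes to the right and down, at radius r is drawn at 1 + k1 r^2 times it, then the intrinsics apply), "world_to_cam" (4x4, takes a point from world to camera coordinates). Camera axes: x right, y down, z forward; pixel columns grow to the right and rows downward; lengths in m; the calibration is good to about 2 mm. A picture is of the moment at which its call begins. There is no depth.
- manip.sign_off(): hands the job in; it is judged then, once.
The state is a dict: "clock": time; "qpos": joint angles; "qd": joint speeds; "effort": joint torques, N m; "position": TCP position; "ee_rot": TCP orientation; "contact_force": force on the tool from outside, world axes, zero at the start; "moment": the same for the moment, N m; "width": finger opening in m; "gripper_force": force on a finger pad.
Only numpy, scipy, OpenCV 4.12 (cv2) and the standard library are available. Lean on these libraries where they do the work, as an engineer would, in place of code of your own. Each camera call takes 0.05 s, during which the arm holds its last target. There are 200 camera calls.

## Working session

There is one attempt and no reset: what is moved stays moved. The work goes in short steps, Python scripts to look and compute and a shell command to move; the robot and the scene stay as the last step left them, time stands still between calls to the robot, and variables do not carry over. Pictures are saved under pics/ and viewed, at most 10 in all, crops included, and the job is handed in when it is done.

```bash
mkdir -p pics; cat > h.py <<'E'
import numpy as np, cv2, json
from rig import manip
from scipy.spatial.transform import Rotation as R
def grab(n,f=None):
    d=manip.get_image(n); 
    if f: cv2.imwrite('pics/'+f,cv2.cvtColor(d['img'],cv2.COLOR_RGB2BGR))
    return d
def ray(d,u,v):
    K=np.array(d['mtx']);T=np.array(d['world_to_cam'])
    p=cv2.undistortPoints(np.array([[[u,v]]],float),K,np.array([d['k1'],0,0,0,0.]))[0,0]
    return -T[:3,:3].T@T[:3,3], T[:3,:3].T@np.array([p[0],p[1],1])
def onz(d,u,v,z):
    c,r=ray(d,u,v); return c+r*(z-c[2])/r[2]
def proj(d,P):
    T=np.array(d['world_to_cam']);P=np.atleast_2d(P)@T[:3,:3].T+T[:3,3]
    s=P[:,:2]/P[:,2:];s=s*(1+d['k1']*(s**2).sum(1,keepdims=True))
    K=np.array(d['mtx']);return s@K[:2,:2].T+K[:2,2]
E
python3 - <<'E'
from h import *
s=manip.get_state();print(s)
for n in('scene','top'):
    d=grab(n,n+'0.png');print(n,d['mtx'],d['k1'],np.round(d['world_to_cam'],3))
E
```

```text
{'clock': 0.0, 'qpos': array([-1.38398724e+00,  2.76599481e-01,  1.50611481e+00,  8.96199422e-06,
        1.36068131e+00, -1.20969959e-01]), 'qd': array([-0.00019856,  0.00065231,  0.00032342, -0.00013565,  0.00092262,
        0.0001222 ]), 'effort': array([ 3.16214964e-04, -4.16783094e+01, -2.45806521e+01, -6.44431384e-05,
        1.10537579e-02, -6.90504038e-06]), 'position': array([ 0.17411074, -0.54746881,  0.23044444]), 'ee_rot': array([-9.01132741e-04,  9.88182099e-01,  1.53281851e-01, -2.52916415e-05]), 'contact_force': array([ 0.82118172, -0.28582227, -0.34092624]), 'moment': array([-0.00304125, -0.06295611, -0.00096728]), 'gripper_force': 0.0, 'width': 0.08523581804983571}
scene [[497.29527191   0.         254.94121801]
 [  0.         497.29527191 186.22854178]
 [  0.           0.           1.        ]] -0.11918792566277873 [[ 0.094 -0.995 -0.015 -0.156]
 [-0.776 -0.063 -0.628  0.463]
 [ 0.624  0.071 -0.778  1.326]
 [ 0.     0.     0.     1.   ]]
top [[479.87680026   0.         258.49359209]
 [  0.         479.87680026 190.04634729]
 [  0.           0.           1.        ]] 0.0016866778571564384 [[ 0.000e+00 -1.000e+00  1.900e-02 -1.220e-01]
 [-9.990e-01 -1.000e-03 -3.800e-02  5.270e-01]
 [ 3.800e-02 -1.900e-02 -9.990e-01  1.318e+00]
 [ 0.000e+00  0.000e+00  0.000e+00  1.000e+00]]
```

View pics/scene0.png

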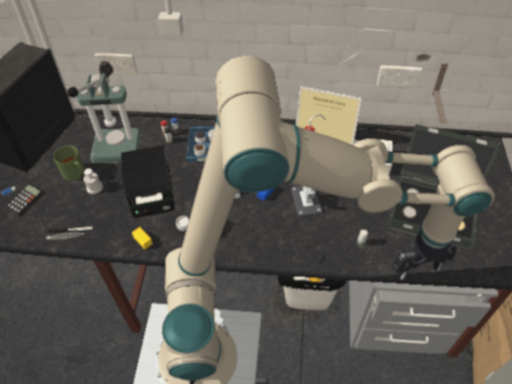

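View pics/top0.png

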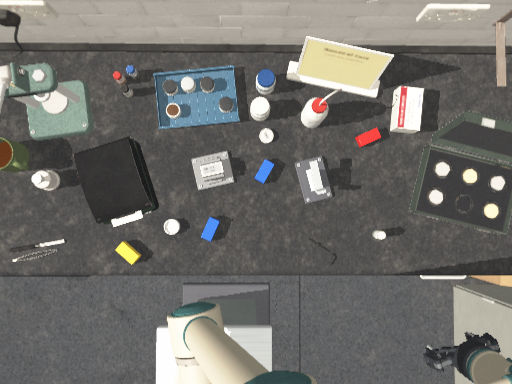

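The scene view has the arm in the way. The top view shows two fixtures, at about (213,170) and (313,180), and the hex key near (323,248). I'll enlarge the fixture area.

```bash
python3 - <<'E'
from h import *
a=cv2.imread('pics/top0.png')[130:260,150:350]
cv2.imwrite('pics/c1.png',cv2.resize(a,None,fx=4,fy=4,interpolation=cv2.INTER_CUBIC))
E
```

```text
(no output)
```

View pics/c1.png

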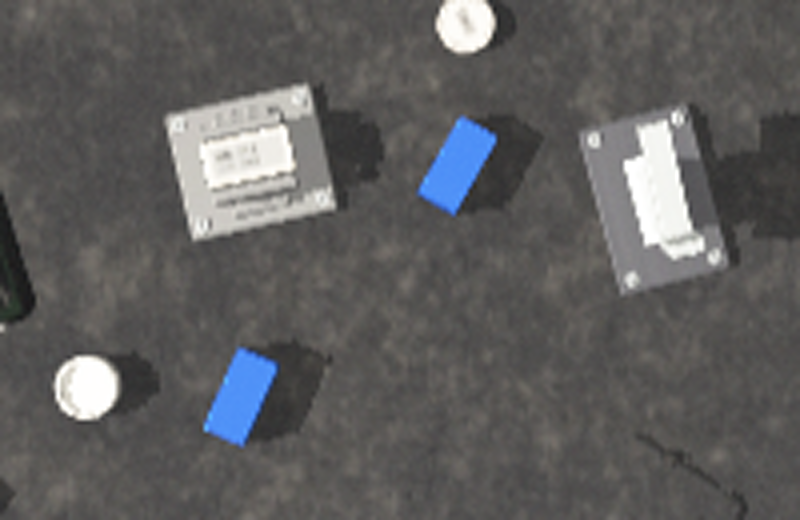

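The left fixture is the saddle: plate corners in the crop at (165,115), (310,85), (337,208) and (193,241), with the light block on it. The right one is the rest, with its stop at the bottom, about (685,245). Next I'll measure poses.

```bash
python3 - <<'E'
from h import *
d=manip.get_image('top');im=d['img'];hsv=cv2.cvtColor(im,cv2.COLOR_RGB2HSV)
g=im.min(2);sat=hsv[...,1]
def rect(lo,x0,y0,x1,y1,z,nm,hi=256):
    m=np.zeros(g.shape,np.uint8);m[y0:y1,x0:x1]=((g>lo)&(g<=hi)&(sat<60))[y0:y1,x0:x1]*255
    m=cv2.morphologyEx(m,cv2.MORPH_OPEN,np.ones((2,2)))
    c=max(cv2.findContours(m,0,1)[0],key=cv2.contourArea)
    b=cv2.boxPoints(cv2.minAreaRect(c))+0.0
    P=np.array([onz(d,u,v,z) for u,v in b])
    e1=P[1]-P[0];e2=P[2]-P[1]
    print(nm,lo,'ctr',P.mean(0).round(4),'len',np.linalg.norm(e1).round(4),np.linalg.norm(e2).round(4),'ang',[np.degrees(np.arctan2(e[1],e[0])).round(1) for e in(e1,e2)],'pix',b.mean(0))
rect(95,185,145,240,195,.008,'saddleplate')
rect(110,185,145,240,195,.008,'saddleplate')
for t in (200,215): rect(t,185,145,240,195,.05,'block')
for t in(75,85): rect(t,290,150,340,210,.01,'restplate')
rect(200,290,150,340,210,.08,'rail')
for n,(u,v),z in [('vial',(380,235),.059),('ringsA',(172,227),.021),('discB',(266,136),.02),('blue1',(210,229),.03),('blue2',(264,171),.03),('hex',(323,250),.0)]: print(n,onz(d,u,v,z).round(3))
E
```

```text
saddleplate 95 ctr [0.5802 0.0043 0.008 ] len 0.104 0.0921 ang [np.float64(-77.0), np.float64(-167.1)] pix [213.09628 171.02356]
saddleplate 110 ctr [0.58   0.0044 0.008 ] len 0.1032 0.0912 ang [np.float64(-77.3), np.float64(-167.4)] pix [213.07648 171.0941 ]
block 200 ctr [0.5807 0.0036 0.05  ] len 0.0597 0.031 ang [np.float64(-77.3), np.float64(-167.4)] pix [212.19412 169.62352]
block 215 ctr [0.5797 0.0034 0.05  ] len 0.0597 0.029 ang [np.float64(-77.3), np.float64(-167.4)] pix [212.27647 169.99411]
restplate 75 ctr [ 0.5542 -0.2802  0.01  ] len 0.1369 0.1644 ang [np.float64(-89.9), np.float64(179.6)] pix [315.5 180.5]
restplate 85 ctr [ 0.5625 -0.2732  0.01  ] len 0.1229 0.1478 ang [np.float64(-89.9), np.float64(179.7)] pix [313.  177.5]
rail 200 ctr [ 0.5542 -0.2701  0.08  ] len 0.0358 0.0891 ang [np.float64(-73.4), np.float64(-163.7)] pix [315.3676  178.92815]
vial [ 0.406 -0.445  0.059]
ringsA [0.426 0.115 0.021]
discB [ 0.676 -0.142  0.02 ]
blue1 [0.421 0.011 0.03 ]
blue2 [ 0.579 -0.136  0.03 ]
hex [ 0.361 -0.302  0.   ]
```

```bash
python3 - <<'E'
from h import *
d=manip.get_image('top')
q=np.array([(581,130),(686,104),(732,265),(625,295)])/4-.375+[150,130]
P=np.array([onz(d,u,v,.01) for u,v in q]);print(P.round(4),P.mean(0).round(4))
for a,b in((3,0),(2,1),(1,0),(2,3)):
  e=P[b]-P[a];print(np.linalg.norm(e).round(4),np.degrees(np.arctan2(e[1],e[0])).round(1))
s=manip.get_image('scene')
c=proj(s,[P.mean(0)+[0,0,.05]])[0].astype(int);print(c)
def cr(im,x,y,w,h,k): return cv2.resize(im[y:y+h,x:x+w],None,fx=k,fy=k,interpolation=cv2.INTER_CUBIC)
A=cr(d['img'],288,145,50,60,8);B=cr(s['img'],283,170,50,60,8);print(A.shape)
cv2.imwrite('pics/c2.png',cv2.cvtColor(np.hstack([A,B]),cv2.COLOR_RGB2BGR))
E
```

```text
[[ 0.6052 -0.2228  0.01  ]
 [ 0.6235 -0.2961  0.01  ]
 [ 0.5113 -0.3276  0.01  ]
 [ 0.4905 -0.2531  0.01  ]] [ 0.5576 -0.2749  0.01  ]
0.1186 14.8
0.1165 15.7
0.0756 104.0
0.0774 105.6
[307 189]
(480, 400, 3)
```

View pics/c2.png

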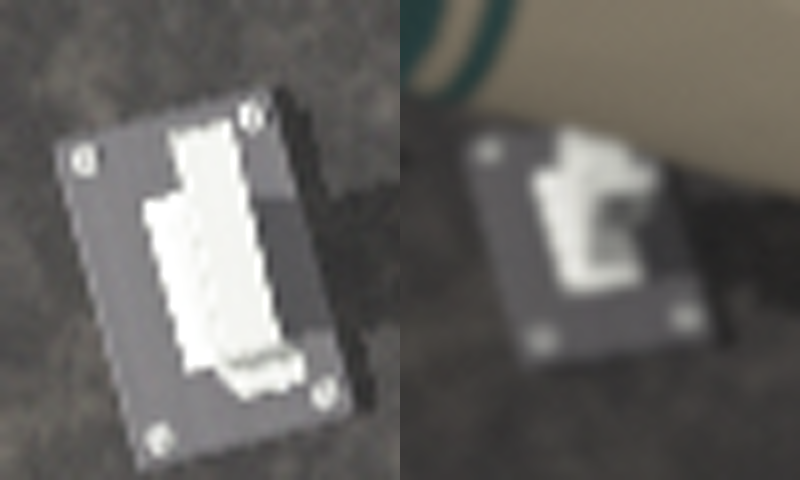

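The left half of the crop (top view) shows the rail's high end from (170,135) to (235,120), its right edge down to (280,345), and the stop at about (225–305,345–395). In the right half (scene view), the arm covers the high end.

```bash
python3 - <<'E'
from h import *
d=manip.get_image('top')
f=lambda p,z:onz(d,*(np.array(p)/8-.4375+[288,145]),z)
yaw=np.radians(15);ex=np.array([np.cos(yaw),np.sin(yaw),0]);ey=np.array([-ex[1],ex[0],0])
C=np.array([.5576,-.2749,0])
sl=np.radians(15)
for n,p,x in [('hiL',(170,135),46),('hiR',(235,120),46),('R mid',(258,230),8),('loR',(280,343),-28),('loL',(228,355),-30)]:
    P=f(p,.08+x/1000*np.sin(sl)); print(n,P.round(4),'in rest xy',((P-C)@ex).round(4),((P-C)@ey).round(4), 'nominal x along', round(x/1000*np.cos(sl),4))
for n,p in [('stop L',(245,400)),('stop R',(305,385)),('stop topR',(302,350))]:
    P=f(p,.0722+.025*np.cos(sl)-.002);print(n,((P-C)@ex).round(4),((P-C)@ey).round(4))
E
```

```text
hiL [ 0.5991 -0.2515  0.0919] in rest xy 0.0462 0.0119 nominal x along 0.0444
hiR [ 0.6041 -0.2728  0.0919] in rest xy 0.0454 -0.01 nominal x along 0.0444
R mid [ 0.5688 -0.2816  0.0821] in rest xy 0.0091 -0.0094 nominal x along 0.0077
loR [ 0.532  -0.2901  0.0728] in rest xy -0.0287 -0.0081 nominal x along -0.027
loL [ 0.528  -0.2729  0.0722] in rest xy -0.028 0.0096 nominal x along -0.029
stop L -0.0437 0.0113
stop R -0.044 -0.0089
stop topR -0.0328 -0.011
```

```bash
cat >> h.py <<'E'
def rot(yaw,pitch=0):
    "tool down, tool x at yaw (deg); pitch: raise tool x by deg (rail slope)"
    y,p=np.radians([yaw,pitch]);x=np.array([np.cos(y)*np.cos(p),np.sin(y)*np.cos(p),np.sin(p)])
    yy=np.array([np.sin(y),-np.cos(y),0]);return np.c_[x,yy,np.cross(x,yy)]
def rel(pos,M,n=1):
    s=manip.get_state();q=s['ee_rot'];A=R.from_quat(np.r_[q[1:],q[0]]).as_matrix()
    t=A.T@(np.array(pos)-s['position'])/.25; r=R.from_matrix(A.T@M).as_rotvec()/(np.pi/2)
    print('clock',s['clock'],'pos',s['position'].round(4),'F',s['contact_force'].round(1),'w',s['width'],'\n shift',(t/n).round(4),'turn',(r/n).round(4),'rows',np.linalg.norm(t)*.25/.0417)
E
python3 -c "
from h import *
rel([.58,.004,.13],rot(12.7),4);print(manip.get_state()['qpos'])"
```

```text
clock 0.3 pos [ 0.1742 -0.5478  0.231 ] F [ 0.8  0.5 -0.6] w 0.08536106900297027 
 shift [ 0.5539 -0.4029  0.1013] turn [-0.0001 -0.      0.0137] rows 16.604480864400816
[-1.38400580e+00  2.76164921e-01  1.50531878e+00 -4.03536394e-07
  1.36067259e+00 -1.20999090e-01]
```

```bash
r='x'
python3 -m jog '[{"dx":0.554,"dy":-0.403,"dz":0,"grip":1},{"dx":0.554,"dy":-0.403,"dz":0,"grip":1},{"dx":0.554,"dy":-0.403,"dz":0,"grip":1},{"dx":0.554,"dy":-0.403,"dz":0,"grip":1},{"dx":0.554,"dy":-0.403,"dz":0,"grip":1}]'
python3 -m jog '[{"dx":0.554,"dy":-0.403,"dz":0},{"dx":0.554,"dy":-0.403,"dz":0},{"dx":0.554,"dy":-0.403,"dz":0},{"dx":0.554,"dy":-0.403,"dz":0},{"dx":0.554,"dy":-0.403,"dz":0}]'
python3 -m jog '[{"dx":0.554,"dy":-0.403,"dz":0},{"dx":0.554,"dy":-0.403,"dz":0},{"dx":0.554,"dy":-0.403,"dz":0},{"dx":0.554,"dy":-0.403,"dz":0},{"dx":0.554,"dy":-0.403,"dz":0}]'
python3 -c "
from h import *
rel([.58,.004,.13],rot(12.7))"
```

```text
clock 0.3 pos [ 0.1742 -0.5478  0.231 ] F [ 0.8  0.5 -0.6] w 0.08536106900297027 
 shift [ 2.2157 -1.6116  0.4051] turn [-0.0004 -0.      0.0548] rows 16.604480864400816schema error: expected keys dx, dy, dz, ax, ay, az, grip
schema error: expected keys dx, dy, dz, ax, ay, az, grip
schema error: expected keys dx, dy, dz, ax, ay, az, grip
```

All keys are required in every row.

```bash
python3 -m jog '[{"dx":0.554,"dy":-0.403,"dz":0,"ax":0,"ay":0,"az":0,"grip":1},{"dx":0.554,"dy":-0.403,"dz":0,"ax":0,"ay":0,"az":0,"grip":1},{"dx":0.554,"dy":-0.403,"dz":0,"ax":0,"ay":0,"az":0,"grip":1},{"dx":0.554,"dy":-0.403,"dz":0,"ax":0,"ay":0,"az":0,"grip":1},{"dx":0.554,"dy":-0.403,"dz":0,"ax":0,"ay":0,"az":0,"grip":1}]'
python3 -m jog '[{"dx":0.554,"dy":-0.403,"dz":0,"ax":0,"ay":0,"az":0,"grip":1},{"dx":0.554,"dy":-0.403,"dz":0,"ax":0,"ay":0,"az":0,"grip":1},{"dx":0.554,"dy":-0.403,"dz":0,"ax":0,"ay":0,"az":0,"grip":1},{"dx":0.554,"dy":-0.403,"dz":0,"ax":0,"ay":0,"az":0,"grip":1},{"dx":0.554,"dy":-0.403,"dz":0,"ax":0,"ay":0,"az":0,"grip":1}]'
python3 -m jog '[{"dx":0.554,"dy":-0.403,"dz":0,"ax":0,"ay":0,"az":0,"grip":1},{"dx":0.554,"dy":-0.403,"dz":0,"ax":0,"ay":0,"az":0,"grip":1},{"dx":0.554,"dy":-0.403,"dz":0,"ax":0,"ay":0,"az":0,"grip":1},{"dx":0.554,"dy":-0.403,"dz":0,"ax":0,"ay":0,"az":0,"grip":1},{"dx":0.554,"dy":-0.403,"dz":0,"ax":0,"ay":0,"az":0,"grip":1}]'
python3 -c "
from h import *
rel([.58,.004,.13],rot(12.7))"
```

```text
clock: 0.72
position: [0.2784, -0.4039, 0.2314]
ee_rot: [-0.002, 0.988, 0.155, 0.001]
contact_force: [-0.5, 0.2, -0.5]
width: 0.0853
gripper_force: 0.0
clock: 1.13
position: [0.3799, -0.2668, 0.2315]
ee_rot: [-0.001, 0.988, 0.156, 0.002]
contact_force: [-0.2, 0.9, 0.9]
width: 0.0855
gripper_force: 0.0
clock: 1.55
position: [0.482, -0.1295, 0.2314]
ee_rot: [-0.001, 0.988, 0.156, 0.002]
contact_force: [-0.7, -1.4, 0.1]
width: 0.0856
gripper_force: 0.0
clock 1.55 pos [ 0.482  -0.1295  0.2314] F [-0.7 -1.4  0.1] w 0.08561808609429931 
 shift [ 0.5359 -0.3865  0.4084] turn [-0.0014 -0.0024  0.0582] rows 4.656602178759462
```

```bash
python3 -m jog '[{"dx":0.54,"dy":-0.39,"dz":0.1,"ax":0,"ay":0,"az":0.058,"grip":1},{"dx":0.54,"dy":-0.39,"dz":0.2,"ax":0,"ay":0,"az":0.058,"grip":1},{"dx":0.54,"dy":-0.39,"dz":0.4,"ax":0,"ay":0,"az":0.058,"grip":1},{"dx":0.54,"dy":-0.39,"dz":0.4,"ax":0,"ay":0,"az":0.058,"grip":1},{"dx":0.54,"dy":-0.39,"dz":0.4,"ax":0,"ay":0,"az":0.058,"grip":1}]'
python3 -m jog '[{"dx":0,"dy":0,"dz":0,"ax":0,"ay":0,"az":0,"grip":1}]'
python3 - <<'E'
from h import *
rel([.58,.004,.06],rot(12.7))
s=grab('scene');u=proj(s,[[.58,.004,.05]])[0].astype(int);print(u)
t=grab('top')
x,y=u-[35,30];B=cv2.resize(s['img'][y:y+60,x:x+70],None,fx=8,fy=8,interpolation=cv2.INTER_CUBIC)
cv2.imwrite('pics/c3.png',cv2.cvtColor(B,cv2.COLOR_RGB2BGR));print(x,y)
E
```

```text
clock: 1.97
position: [0.5786, 0.0007, 0.1296]
ee_rot: [0.0, 0.994, 0.109, -0.0]
contact_force: [0.3, -0.3, -1.1]
width: 0.0851
gripper_force: 0.0
clock: 2.05
position: [0.5772, 0.0026, 0.1261]
ee_rot: [-0.002, 0.994, 0.11, -0.003]
contact_force: [-0.7, 0.5, 0.5]
width: 0.0855
gripper_force: 0.0
clock 2.05 pos [0.5772 0.0026 0.1261] F [-0.7  0.5  0.5] w 0.08548576322932068 
 shift [ 0.0138 -0.0021  0.2641] turn [-0.0025  0.0041 -0.0013] rows 1.5857224016606264
[222 180]
187 150
```

View pics/c3.png

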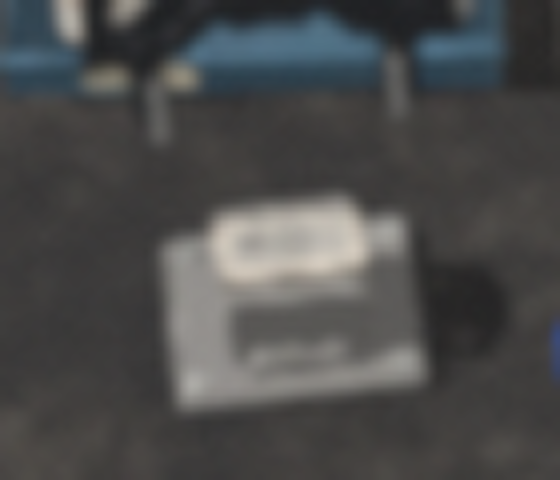

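The crop shows the block top centred at about (288,239), which matches the projection of (0.58, 0.004). The open fingers straddle it. I'll go down and grip the ends.

```bash
python3 -m jog '[{"dx":0.01,"dy":-0.002,"dz":0.15,"ax":0,"ay":0,"az":0,"grip":1},{"dx":0.01,"dy":-0.002,"dz":0.3,"ax":0,"ay":0,"az":0,"grip":1},{"dx":0.01,"dy":-0.002,"dz":0.4,"ax":0,"ay":0,"az":0,"grip":1},{"dx":0.01,"dy":-0.002,"dz":0.44,"ax":0,"ay":0,"az":0,"grip":1},{"dx":0.01,"dy":-0.002,"dz":0.44,"ax":0,"ay":0,"az":0,"grip":1}]' 60
python3 -m jog '[{"dx":0,"dy":0,"dz":0,"ax":0,"ay":0,"az":0,"grip":0.45},{"dx":0,"dy":0,"dz":0,"ax":0,"ay":0,"az":0,"grip":0.45},{"dx":0,"dy":0,"dz":0,"ax":0,"ay":0,"az":0,"grip":0.45},{"dx":0,"dy":0,"dz":0,"ax":0,"ay":0,"az":0,"grip":0.45}]'
python3 -m jog '[{"dx":0,"dy":0,"dz":0,"ax":0,"ay":0,"az":0,"grip":0.2},{"dx":0,"dy":0,"dz":0,"ax":0,"ay":0,"az":0,"grip":0.2},{"dx":0,"dy":0,"dz":0,"ax":0,"ay":0,"az":0,"grip":0.2},{"dx":0,"dy":0,"dz":0,"ax":0,"ay":0,"az":0,"grip":0.2},{"dx":0,"dy":0,"dz":0,"ax":0,"ay":0,"az":0,"grip":0.2}]'
python3 -c "
from h import *
rel([.58,.004,.016],rot(12.7))"
```

```text
clock: 2.57
position: [0.5786, -0.0006, 0.0202]
ee_rot: [-0.0, 0.994, 0.107, -0.002]
contact_force: [-0.2, 0.0, 0.6]
width: 0.0854
gripper_force: 0.0
clock: 2.9
position: [0.5814, 0.0006, 0.0232]
ee_rot: [0.0, 0.994, 0.108, 0.002]
contact_force: [0.9, 0.2, 0.1]
width: 0.0619
gripper_force: 0.3
clock: 3.32
position: [0.5814, 0.0007, 0.0234]
ee_rot: [0.0, 0.994, 0.108, 0.002]
contact_force: [-0.8, 0.1, 7.4]
width: 0.0587
gripper_force: 66.7
clock 3.3167 pos [0.5814 0.0007 0.0234] F [-0.8  0.1  7.4] w 0.05874692757623752 
 shift [-0.0028 -0.0142  0.0298] turn [ 0.0009 -0.0022 -0.003 ] rows 0.19846608325478657
```

The grip is rather high on the block, so I'll regrip about 9 mm lower.

```bash
python3 -m jog '[{"dx":0,"dy":-0.006,"dz":0,"ax":0,"ay":0,"az":0,"grip":0.75},{"dx":0,"dy":-0.006,"dz":0,"ax":0,"ay":0,"az":0,"grip":0.75},{"dx":0,"dy":-0.006,"dz":0.036,"ax":0,"ay":0,"az":0,"grip":0.75},{"dx":0,"dy":-0.006,"dz":0.036,"ax":0,"ay":0,"az":0,"grip":0.75}]'
python3 -m jog '[{"dx":0,"dy":0,"dz":0,"ax":0,"ay":0,"az":0,"grip":0.2},{"dx":0,"dy":0,"dz":0,"ax":0,"ay":0,"az":0,"grip":0.2},{"dx":0,"dy":0,"dz":0,"ax":0,"ay":0,"az":0,"grip":0.2},{"dx":0,"dy":0,"dz":0,"ax":0,"ay":0,"az":0,"grip":0.2},{"dx":0,"dy":0,"dz":0,"ax":0,"ay":0,"az":0,"grip":0.2}]' 70
python3 -m jog '[{"dx":0,"dy":0,"dz":0,"ax":0,"ay":0,"az":0,"grip":0.2}]'
python3 -m jog '[{"dx":0,"dy":0,"dz":-0.05,"ax":0,"ay":0,"az":0,"grip":0.2},{"dx":0,"dy":0,"dz":-0.05,"ax":0,"ay":0,"az":0,"grip":0.2}]'
```

```text
clock: 3.65
position: [0.5787, 0.0022, 0.0109]
ee_rot: [-0.0, 0.994, 0.108, -0.001]
contact_force: [0.2, 0.1, -0.5]
width: 0.0746
gripper_force: 0.0
clock: 4.07
position: [0.5794, 0.0022, 0.0119]
ee_rot: [-0.0, 0.994, 0.108, -0.0]
contact_force: [-0.7, -0.3, -1.9]
width: 0.059
gripper_force: 76.0
clock: 4.15
position: [0.5794, 0.0023, 0.0119]
ee_rot: [-0.0, 0.994, 0.108, -0.0]
contact_force: [0.2, -0.8, -3.6]
width: 0.0588
gripper_force: 75.9
clock: 4.32
position: [0.5807, 0.0022, 0.0259]
ee_rot: [0.0, 0.994, 0.108, 0.001]
contact_force: [-0.2, 0.4, -2.2]
width: 0.0591
gripper_force: 76.9
```

```bash
python3 -m jog '[{"dx":0,"dy":0,"dz":-0.1,"ax":0,"ay":0,"az":0,"grip":0.2},{"dx":0,"dy":0,"dz":-0.2,"ax":0,"ay":0,"az":0,"grip":0.2},{"dx":0,"dy":0,"dz":-0.3,"ax":0,"ay":0,"az":0,"grip":0.2},{"dx":0,"dy":0,"dz":-0.32,"ax":0,"ay":0,"az":0,"grip":0.2},{"dx":0,"dy":0,"dz":-0.32,"ax":0,"ay":0,"az":0,"grip":0.2}]'
python3 -c "
from h import *
rel([.455,-.125,.04],rot(12.7));print(manip.get_state()['qpos'])"
```

```text
clock: 4.73
position: [0.581, 0.0021, 0.1063]
ee_rot: [0.0, 0.994, 0.108, 0.002]
contact_force: [0.1, -0.8, -3.5]
width: 0.0592
gripper_force: 77.6
clock 4.7333 pos [0.581  0.0021 0.1063] F [ 0.1 -0.8 -3.5] w 0.059231844140204486 
 shift [-0.6027  0.3878  0.2632] turn [ 0.0009 -0.0025 -0.0031] rows 4.577374313067247
[-1.16039649e-01  3.77555424e-01  1.68299520e+00 -5.56385117e-05
  1.07680170e+00  1.23800273e+00]
```

```bash
python3 -m jog '[{"dx":-0.6,"dy":0.39,"dz":0,"ax":0,"ay":0,"az":0,"grip":0.2},{"dx":-0.6,"dy":0.39,"dz":0,"ax":0,"ay":0,"az":0,"grip":0.2},{"dx":-0.6,"dy":0.39,"dz":0,"ax":0,"ay":0,"az":0,"grip":0.2},{"dx":-0.6,"dy":0.39,"dz":0,"ax":0,"ay":0,"az":0,"grip":0.2},{"dx":-0.6,"dy":0.39,"dz":0,"ax":0,"ay":0,"az":0,"grip":0.2}]'
python3 -m jog '[{"dx":0,"dy":0,"dz":0.15,"ax":0,"ay":0,"az":0,"grip":0.2},{"dx":0,"dy":0,"dz":0.3,"ax":0,"ay":0,"az":0,"grip":0.2},{"dx":0,"dy":0,"dz":0.36,"ax":0,"ay":0,"az":0,"grip":0.2},{"dx":0,"dy":0,"dz":0.38,"ax":0,"ay":0,"az":0,"grip":0.2},{"dx":0,"dy":0,"dz":0.39,"ax":0,"ay":0,"az":0,"grip":0.2}]'
python3 -c "
from h import *
rel([.455,-.125,-.008],rot(12.7))"
```

```text
clock: 5.15
position: [0.4478, -0.1268, 0.1024]
ee_rot: [-0.001, 0.994, 0.107, -0.004]
contact_force: [-0.8, -0.7, -3.7]
width: 0.0588
gripper_force: 77.5
clock: 5.57
position: [0.4527, -0.1246, 0.0053]
ee_rot: [-0.001, 0.994, 0.108, -0.002]
contact_force: [-0.6, 0.0, -3.4]
width: 0.059
gripper_force: 77.4
clock 5.5667 pos [ 0.4527 -0.1246  0.0053] F [-0.6  0.  -3.4] w 0.05900441148817029 
 shift [0.0087 0.0038 0.0531] turn [-0.0017  0.0023 -0.0033] rows 0.323652434009197
```

```bash
python3 -m jog '[{"dx":0,"dy":0,"dz":0.016,"ax":0,"ay":0,"az":0,"grip":0.2},{"dx":0,"dy":0,"dz":0.024,"ax":0,"ay":0,"az":0,"grip":0.2},{"dx":0,"dy":0,"dz":0.032,"ax":0,"ay":0,"az":0,"grip":0.2},{"dx":0,"dy":0,"dz":0.032,"ax":0,"ay":0,"az":0,"grip":0.2}]'
python3 -m jog '[{"dx":0,"dy":0,"dz":0.008,"ax":0,"ay":0,"az":0,"grip":0.2},{"dx":0,"dy":0,"dz":0.008,"ax":0,"ay":0,"az":0,"grip":0.2}]'
```

```text
clock: 5.9
position: [0.4548, -0.1254, -0.0002]
ee_rot: [0.0, 0.994, 0.108, 0.001]
contact_force: [-0.5, 0.2, -2.9]
width: 0.0591
gripper_force: 77.4
clock: 6.07
position: [0.4545, -0.1253, -0.0024]
ee_rot: [0.0, 0.994, 0.108, 0.0]
contact_force: [-0.2, -0.7, -2.9]
width: 0.059
gripper_force: 77.4
```

```bash
python3 -m jog '[{"dx":0,"dy":0,"dz":0.008,"ax":0,"ay":0,"az":0,"grip":0.2},{"dx":0,"dy":0,"dz":0.008,"ax":0,"ay":0,"az":0,"grip":0.2}]'
python3 -m jog '[{"dx":0,"dy":0,"dz":0.006,"ax":0,"ay":0,"az":0,"grip":0.2},{"dx":0,"dy":0,"dz":0.006,"ax":0,"ay":0,"az":0,"grip":0.2}]'
python3 -m jog '[{"dx":0,"dy":0,"dz":0.006,"ax":0,"ay":0,"az":0,"grip":0.2},{"dx":0,"dy":0,"dz":0.006,"ax":0,"ay":0,"az":0,"grip":0.2}]'
```

```text
clock: 6.23
position: [0.4543, -0.1253, -0.0047]
ee_rot: [0.0, 0.994, 0.108, 0.0]
contact_force: [0.4, 0.5, -3.8]
width: 0.0591
gripper_force: 77.6
clock: 6.4
position: [0.4544, -0.1253, -0.0048]
ee_rot: [0.0, 0.994, 0.108, 0.0]
contact_force: [-3.3, 1.3, 10.5]
width: 0.0591
gripper_force: 85.4
clock: 6.57
position: [0.4544, -0.1254, -0.0049]
ee_rot: [0.0, 0.994, 0.108, 0.0]
contact_force: [-5.6, 2.0, 24.8]
width: 0.0589
gripper_force: 93.3
```

Contact came at TCP z ≈ -5 mm, though the block should have needed -8 mm. The fingertips are probably touching the worktop first, with the block still about 3 mm up. To avoid dropping it, I'll return it to the saddle and regrip higher.

```bash
python3 -m jog '[{"dx":0,"dy":0,"dz":-0.1,"ax":0,"ay":0,"az":0,"grip":0.2},{"dx":0,"dy":0,"dz":-0.25,"ax":0,"ay":0,"az":0,"grip":0.2},{"dx":0,"dy":0,"dz":-0.4,"ax":0,"ay":0,"az":0,"grip":0.2},{"dx":0,"dy":0,"dz":-0.43,"ax":0,"ay":0,"az":0,"grip":0.2},{"dx":0,"dy":0,"dz":-0.43,"ax":0,"ay":0,"az":0,"grip":0.2}]'
python3 -m jog '[{"dx":0.6,"dy":-0.39,"dz":0,"ax":0,"ay":0,"az":0,"grip":0.2},{"dx":0.6,"dy":-0.39,"dz":0,"ax":0,"ay":0,"az":0,"grip":0.2},{"dx":0.6,"dy":-0.39,"dz":0,"ax":0,"ay":0,"az":0,"grip":0.2},{"dx":0.6,"dy":-0.39,"dz":0,"ax":0,"ay":0,"az":0,"grip":0.2},{"dx":0.6,"dy":-0.39,"dz":0,"ax":0,"ay":0,"az":0,"grip":0.2}]'
python3 -m jog '[{"dx":0,"dy":0,"dz":0,"ax":0,"ay":0,"az":0,"grip":0.2},{"dx":0,"dy":0,"dz":0,"ax":0,"ay":0,"az":0,"grip":0.2}]'
python3 -c "
from h import *
rel([.5808,.0022,.013],rot(12.4))"
```

```text
clock: 6.98
position: [0.4564, -0.1262, 0.1025]
ee_rot: [0.002, 0.994, 0.108, 0.003]
contact_force: [-0.2, 1.2, -3.5]
width: 0.0588
gripper_force: 78.0
clock: 7.4
position: [0.5831, 0.0064, 0.0973]
ee_rot: [-0.001, 0.994, 0.109, 0.001]
contact_force: [-0.0, 0.7, -3.0]
width: 0.0592
gripper_force: 77.6
clock: 7.57
position: [0.578, 0.0028, 0.0971]
ee_rot: [-0.0, 0.994, 0.109, -0.003]
contact_force: [-0.4, -0.4, -3.2]
width: 0.0594
gripper_force: 77.6
clock 7.5667 pos [0.578  0.0028 0.0971] F [-0.4 -0.4 -3.2] w 0.059444103705402096 
 shift [0.0124 0.005  0.3362] turn [-0.0007  0.0036  0.0014] rows 2.0171785427842117
```

```bash
python3 -m jog '[{"dx":0,"dy":0,"dz":0.1,"ax":0,"ay":0,"az":0,"grip":0.2},{"dx":0,"dy":0,"dz":0.18,"ax":0,"ay":0,"az":0,"grip":0.2},{"dx":0,"dy":0,"dz":0.22,"ax":0,"ay":0,"az":0,"grip":0.2},{"dx":0,"dy":0,"dz":0.22,"ax":0,"ay":0,"az":0,"grip":0.2},{"dx":0,"dy":0,"dz":0.22,"ax":0,"ay":0,"az":0,"grip":0.2}]'
python3 -m jog '[{"dx":0,"dy":0,"dz":0.02,"ax":0,"ay":0,"az":0,"grip":0.2},{"dx":0,"dy":0,"dz":0.04,"ax":0,"ay":0,"az":0,"grip":0.2},{"dx":0,"dy":0,"dz":0.06,"ax":0,"ay":0,"az":0,"grip":0.2},{"dx":0,"dy":0,"dz":0.06,"ax":0,"ay":0,"az":0,"grip":0.2}]'
```

```text
clock: 7.98
position: [0.5784, 0.0014, 0.0441]
ee_rot: [-0.0, 0.994, 0.108, -0.001]
contact_force: [0.2, -0.4, -2.3]
width: 0.0592
gripper_force: 77.7
clock: 8.32
position: [0.5792, 0.0022, 0.0292]
ee_rot: [-0.0, 0.994, 0.108, -0.001]
contact_force: [-0.8, -0.3, -3.6]
width: 0.0591
gripper_force: 77.8
```

Inside the cheeks with no side load. I'll continue down slowly.

```bash
python3 -m jog '[{"dx":0,"dy":0,"dz":0.02,"ax":0,"ay":0,"az":0,"grip":0.2},{"dx":0,"dy":0,"dz":0.04,"ax":0,"ay":0,"az":0,"grip":0.2},{"dx":0,"dy":0,"dz":0.058,"ax":0,"ay":0,"az":0,"grip":0.2},{"dx":0,"dy":0,"dz":0.058,"ax":0,"ay":0,"az":0,"grip":0.2}]'
python3 -m jog '[{"dx":0,"dy":0,"dz":0.006,"ax":0,"ay":0,"az":0,"grip":0.2},{"dx":0,"dy":0,"dz":0.006,"ax":0,"ay":0,"az":0,"grip":0.2}]'
python3 -m jog '[{"dx":0,"dy":0,"dz":0.006,"ax":0,"ay":0,"az":0,"grip":0.2},{"dx":0,"dy":0,"dz":0.006,"ax":0,"ay":0,"az":0,"grip":0.2}]'
```

```text
clock: 8.65
position: [0.5789, 0.0023, 0.0141]
ee_rot: [-0.0, 0.994, 0.108, -0.001]
contact_force: [0.6, -0.6, -4.0]
width: 0.0593
gripper_force: 77.8
clock: 8.82
position: [0.5797, 0.0022, 0.0135]
ee_rot: [0.0, 0.994, 0.108, -0.0]
contact_force: [-1.4, 0.9, -3.1]
width: 0.059
gripper_force: 77.8
clock: 8.98
position: [0.5797, 0.0022, 0.0122]
ee_rot: [0.0, 0.994, 0.108, 0.0]
contact_force: [0.4, 0.1, -3.0]
width: 0.059
gripper_force: 77.8
```

```bash
python3 -m jog '[{"dx":0,"dy":0,"dz":0.005,"ax":0,"ay":0,"az":0,"grip":0.2},{"dx":0,"dy":0,"dz":0.005,"ax":0,"ay":0,"az":0,"grip":0.2}]'
python3 -m jog '[{"dx":0,"dy":0,"dz":0.004,"ax":0,"ay":0,"az":0,"grip":0.2},{"dx":0,"dy":0,"dz":0.004,"ax":0,"ay":0,"az":0,"grip":0.2}]'
```

```text
clock: 9.15
position: [0.5799, 0.0022, 0.0119]
ee_rot: [0.0, 0.994, 0.108, 0.0]
contact_force: [-1.9, 0.6, 2.3]
width: 0.0593
gripper_force: 78.3
clock: 9.32
position: [0.58, 0.0022, 0.0119]
ee_rot: [0.0, 0.994, 0.108, 0.001]
contact_force: [-3.3, 0.2, 9.1]
width: 0.0592
gripper_force: 79.3
```

The block seats at 11.9 mm, so the fingertips did touch the worktop first. I'll regrip 7 mm higher.

```bash
python3 -m jog '[{"dx":0,"dy":0,"dz":-0.006,"ax":0,"ay":0,"az":0,"grip":0.75},{"dx":0,"dy":0,"dz":-0.006,"ax":0,"ay":0,"az":0,"grip":0.75},{"dx":0,"dy":0,"dz":-0.036,"ax":0,"ay":0,"az":0,"grip":0.75},{"dx":0,"dy":0,"dz":-0.036,"ax":0,"ay":0,"az":0,"grip":0.75},{"dx":0,"dy":0,"dz":-0.036,"ax":0,"ay":0,"az":0,"grip":0.75}]'
python3 -m jog '[{"dx":0,"dy":0,"dz":0,"ax":0,"ay":0,"az":0,"grip":0.2},{"dx":0,"dy":0,"dz":0,"ax":0,"ay":0,"az":0,"grip":0.2},{"dx":0,"dy":0,"dz":0,"ax":0,"ay":0,"az":0,"grip":0.2},{"dx":0,"dy":0,"dz":0,"ax":0,"ay":0,"az":0,"grip":0.2},{"dx":0,"dy":0,"dz":0,"ax":0,"ay":0,"az":0,"grip":0.2}]' 70
python3 -m jog '[{"dx":0,"dy":0,"dz":0,"ax":0,"ay":0,"az":0,"grip":0.2}]'
python3 -m jog '[{"dx":0,"dy":0,"dz":-0.06,"ax":0,"ay":0,"az":0,"grip":0.2},{"dx":0,"dy":0,"dz":-0.16,"ax":0,"ay":0,"az":0,"grip":0.2},{"dx":0,"dy":0,"dz":-0.28,"ax":0,"ay":0,"az":0,"grip":0.2},{"dx":0,"dy":0,"dz":-0.34,"ax":0,"ay":0,"az":0,"grip":0.2},{"dx":0,"dy":0,"dz":-0.34,"ax":0,"ay":0,"az":0,"grip":0.2}]'
```

```text
clock: 9.73
position: [0.5804, 0.0021, 0.0196]
ee_rot: [0.0, 0.994, 0.108, 0.001]
contact_force: [-0.1, 0.2, 0.0]
width: 0.0744
gripper_force: 0.0
clock: 10.15
position: [0.5801, 0.0021, 0.0194]
ee_rot: [0.0, 0.994, 0.108, 0.0]
contact_force: [-0.5, -0.4, 4.8]
width: 0.0591
gripper_force: 76.7
clock: 10.23
position: [0.5801, 0.0021, 0.0194]
ee_rot: [0.0, 0.994, 0.108, 0.0]
contact_force: [-0.2, -0.7, 4.5]
width: 0.0589
gripper_force: 76.7
clock: 10.65
position: [0.5818, 0.0021, 0.1067]
ee_rot: [0.001, 0.994, 0.108, 0.003]
contact_force: [1.3, 0.3, -2.1]
width: 0.0588
gripper_force: 77.2
```

```bash
python3 -m jog '[{"dx":-0.6,"dy":0.39,"dz":0,"ax":0,"ay":0,"az":0,"grip":0.2},{"dx":-0.6,"dy":0.39,"dz":0,"ax":0,"ay":0,"az":0,"grip":0.2},{"dx":-0.6,"dy":0.39,"dz":0,"ax":0,"ay":0,"az":0,"grip":0.2},{"dx":-0.6,"dy":0.39,"dz":0,"ax":0,"ay":0,"az":0,"grip":0.2},{"dx":-0.6,"dy":0.39,"dz":0,"ax":0,"ay":0,"az":0,"grip":0.2}]'
python3 -m jog '[{"dx":0,"dy":0,"dz":0.12,"ax":0,"ay":0,"az":0,"grip":0.2},{"dx":0,"dy":0,"dz":0.25,"ax":0,"ay":0,"az":0,"grip":0.2},{"dx":0,"dy":0,"dz":0.35,"ax":0,"ay":0,"az":0,"grip":0.2},{"dx":0,"dy":0,"dz":0.38,"ax":0,"ay":0,"az":0,"grip":0.2},{"dx":0,"dy":0,"dz":0.4,"ax":0,"ay":0,"az":0,"grip":0.2}]'
python3 -m jog '[{"dx":0,"dy":0,"dz":0.008,"ax":0,"ay":0,"az":0,"grip":0.2},{"dx":0,"dy":0,"dz":0.012,"ax":0,"ay":0,"az":0,"grip":0.2},{"dx":0,"dy":0,"dz":0.012,"ax":0,"ay":0,"az":0,"grip":0.2}]'
python3 -m jog '[{"dx":0,"dy":0,"dz":0.006,"ax":0,"ay":0,"az":0,"grip":0.2},{"dx":0,"dy":0,"dz":0.006,"ax":0,"ay":0,"az":0,"grip":0.2}]'
```

```text
clock: 11.07
position: [0.4477, -0.1267, 0.1016]
ee_rot: [-0.001, 0.994, 0.107, -0.004]
contact_force: [-0.5, 0.0, -4.1]
width: 0.0588
gripper_force: 77.2
clock: 11.48
position: [0.4522, -0.1243, 0.0017]
ee_rot: [-0.001, 0.994, 0.108, -0.003]
contact_force: [0.1, 0.9, -3.4]
width: 0.0583
gripper_force: 77.1
clock: 11.73
position: [0.4552, -0.1255, 0.0018]
ee_rot: [0.001, 0.994, 0.108, 0.001]
contact_force: [-0.3, -0.8, -3.0]
width: 0.0591
gripper_force: 77.1
clock: 11.9
position: [0.4549, -0.1254, 0.0003]
ee_rot: [0.001, 0.994, 0.108, 0.001]
contact_force: [-0.5, 0.4, -3.7]
width: 0.0588
gripper_force: 77.1
```

```bash
python3 -m jog '[{"dx":0,"dy":0,"dz":0.005,"ax":0,"ay":0,"az":0,"grip":0.2},{"dx":0,"dy":0,"dz":0.005,"ax":0,"ay":0,"az":0,"grip":0.2}]'
python3 -m jog '[{"dx":0,"dy":0,"dz":0.003,"ax":0,"ay":0,"az":0,"grip":0.2},{"dx":0,"dy":0,"dz":0.003,"ax":0,"ay":0,"az":0,"grip":0.2}]'
```

```text
clock: 12.07
position: [0.4549, -0.1255, -0.0006]
ee_rot: [0.0, 0.994, 0.108, 0.001]
contact_force: [-0.5, 0.7, 3.2]
width: 0.0587
gripper_force: 78.0
clock: 12.23
position: [0.4549, -0.1255, -0.0006]
ee_rot: [0.001, 0.994, 0.108, 0.001]
contact_force: [-2.0, 0.7, 11.1]
width: 0.0587
gripper_force: 79.3
```

Contact is where predicted (-0.6 mm), so the block is on the worktop. I'll release, rise and turn 90°.

```bash
python3 -m jog '[{"dx":0,"dy":0,"dz":-0.006,"ax":0,"ay":0,"az":0,"grip":1},{"dx":0,"dy":0,"dz":-0.006,"ax":0,"ay":0,"az":0,"grip":1},{"dx":0,"dy":0,"dz":-0.006,"ax":0,"ay":0,"az":0,"grip":1},{"dx":0,"dy":0,"dz":-0.1,"ax":0,"ay":0,"az":0,"grip":1},{"dx":0,"dy":0,"dz":-0.25,"ax":0,"ay":0,"az":0,"grip":1}]'
python3 -m jog '[{"dx":0,"dy":0,"dz":-0.1,"ax":0,"ay":0,"az":-0.34,"grip":1},{"dx":0,"dy":0,"dz":-0.1,"ax":0,"ay":0,"az":-0.34,"grip":1},{"dx":0,"dy":0,"dz":-0.1,"ax":0,"ay":0,"az":-0.34,"grip":1},{"dx":0,"dy":0,"dz":-0.1,"ax":0,"ay":0,"az":-0.34,"grip":1},{"dx":0,"dy":0,"dz":-0.1,"ax":0,"ay":0,"az":-0.34,"grip":1}]'
python3 -m jog '[{"dx":0,"dy":0,"dz":0,"ax":0,"ay":0,"az":-0.34,"grip":1},{"dx":0,"dy":0,"dz":0,"ax":0,"ay":0,"az":-0.34,"grip":1},{"dx":0,"dy":0,"dz":0,"ax":0,"ay":0,"az":-0.34,"grip":1},{"dx":0,"dy":0,"dz":0,"ax":0,"ay":0,"az":-0.34,"grip":1},{"dx":0,"dy":0,"dz":0,"ax":0,"ay":0,"az":-0.34,"grip":1}]'
python3 -m jog '[{"dx":0,"dy":0,"dz":0,"ax":0,"ay":0,"az":-0.32,"grip":1},{"dx":0,"dy":0,"dz":0,"ax":0,"ay":0,"az":-0.32,"grip":1},{"dx":0,"dy":0,"dz":0,"ax":0,"ay":0,"az":-0.32,"grip":1},{"dx":0,"dy":0,"dz":0,"ax":0,"ay":0,"az":-0.32,"grip":1},{"dx":0,"dy":0,"dz":0,"ax":0,"ay":0,"az":-0.32,"grip":1}]'
python3 - <<'E'
from h import *
rel([.4549,-.1255,.004],rot(102.4))
s=grab('scene');t=grab('top');o=[]
for d in(s,t):
    x,y=proj(d,[[.455,-.1255,.03]])[0].astype(int)-[25,30];print(x,y);o.append(cv2.resize(d['img'][y:y+60,x:x+50],None,fx=8,fy=8,interpolation=cv2.INTER_CUBIC))
cv2.imwrite('pics/c4.png',cv2.cvtColor(np.hstack(o),cv2.COLOR_RGB2BGR))
E
```

```text
clock: 12.65
position: [0.4514, -0.1241, 0.0578]
ee_rot: [-0.002, 0.994, 0.108, -0.004]
contact_force: [0.1, -0.3, -0.3]
width: 0.0853
gripper_force: 0.0
clock: 13.07
position: [0.4543, -0.1253, 0.0852]
ee_rot: [0.0, 0.93, 0.369, 0.0]
contact_force: [0.2, 0.4, -0.2]
width: 0.086
gripper_force: 0.0
clock: 13.48
position: [0.4542, -0.1253, 0.0849]
ee_rot: [0.0, 0.799, 0.601, -0.0]
contact_force: [-0.1, 0.1, -0.5]
width: 0.0851
gripper_force: 0.0
clock: 13.9
position: [0.4542, -0.1253, 0.0849]
ee_rot: [-0.0, 0.626, 0.78, -0.0]
contact_force: [0.3, -0.4, -0.2]
width: 0.0854
gripper_force: 0.0
clock 13.9 pos [ 0.4542 -0.1253  0.0849] F [ 0.3 -0.4 -0.2] w 0.08540083921152254 
 shift [-0.0015  0.0027  0.3236] turn [-0.0001  0.      0.0015] rows 1.9401282602879693
233 187
235 186
```

View pics/c4.png

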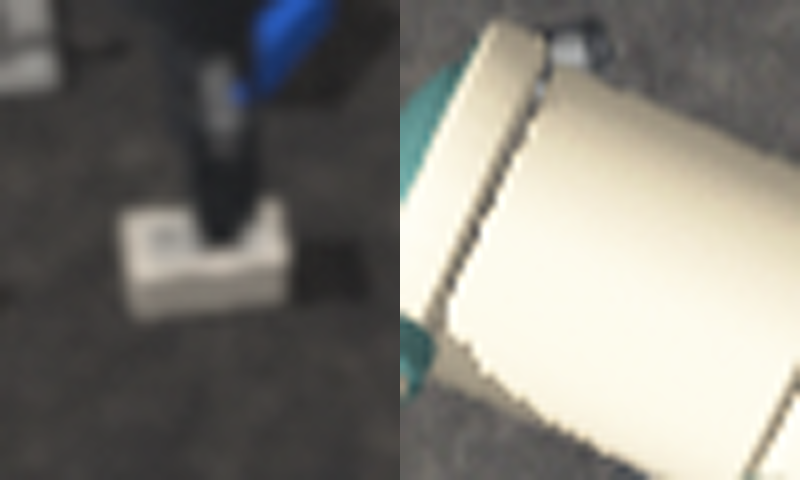

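The scene half of the crop shows the block flat on the worktop, spanning about (120–290, 205–320), with the gripper turned over it. I'll go down and grip across the 30 mm width.

```bash
python3 -m jog '[{"dx":0,"dy":0.002,"dz":0.12,"ax":0,"ay":0,"az":0,"grip":1},{"dx":0,"dy":0.002,"dz":0.22,"ax":0,"ay":0,"az":0,"grip":0.7},{"dx":0,"dy":0.002,"dz":0.29,"ax":0,"ay":0,"az":0,"grip":0.3},{"dx":0,"dy":0.002,"dz":0.316,"ax":0,"ay":0,"az":0,"grip":0.1},{"dx":0,"dy":0.002,"dz":0.316,"ax":0,"ay":0,"az":0,"grip":0}]'
python3 -m jog '[{"dx":0,"dy":0,"dz":0,"ax":0,"ay":0,"az":0,"grip":-0.2},{"dx":0,"dy":0,"dz":0,"ax":0,"ay":0,"az":0,"grip":-0.5},{"dx":0,"dy":0,"dz":0,"ax":0,"ay":0,"az":0,"grip":-0.5},{"dx":0,"dy":0,"dz":0,"ax":0,"ay":0,"az":0,"grip":-0.5},{"dx":0,"dy":0,"dz":0,"ax":0,"ay":0,"az":0,"grip":-0.5}]' 70
python3 -m jog '[{"dx":0,"dy":0,"dz":0,"ax":0,"ay":0,"az":0,"grip":-0.5},{"dx":0,"dy":0,"dz":0,"ax":0,"ay":0,"az":0,"grip":-0.5}]'
```

```text
clock: 14.42
position: [0.4537, -0.1247, 0.0047]
ee_rot: [-0.002, 0.627, 0.779, -0.0]
contact_force: [0.6, -0.2, 1.0]
width: 0.0426
gripper_force: 0.0
clock: 14.83
position: [0.4556, -0.1255, 0.0071]
ee_rot: [0.001, 0.627, 0.779, 0.0]
contact_force: [0.8, -0.8, 5.4]
width: 0.0287
gripper_force: 70.5
clock: 15.0
position: [0.4555, -0.1255, 0.0071]
ee_rot: [0.001, 0.627, 0.779, 0.0]
contact_force: [-0.1, 0.5, 5.7]
width: 0.0289
gripper_force: 70.7
```

```bash
python3 -m jog '[{"dx":0,"dy":0,"dz":-0.04,"ax":0,"ay":0,"az":0,"grip":-0.5},{"dx":0,"dy":0,"dz":-0.15,"ax":0,"ay":0,"az":0,"grip":-0.5},{"dx":0,"dy":0,"dz":-0.3,"ax":0,"ay":0,"az":0.06,"grip":-0.5},{"dx":0,"dy":0,"dz":-0.45,"ax":0,"ay":0,"az":0.12,"grip":-0.5},{"dx":0,"dy":0,"dz":-0.6,"ax":0,"ay":0,"az":0.2,"grip":-0.5}]'
python3 -m jog '[{"dx":0,"dy":0,"dz":-0.1,"ax":0,"ay":0,"az":0.38,"grip":-0.5},{"dx":0,"dy":0,"dz":-0.1,"ax":0,"ay":0,"az":0.38,"grip":-0.5},{"dx":0,"dy":0,"dz":-0.1,"ax":0,"ay":0,"az":0.38,"grip":-0.5},{"dx":0,"dy":0,"dz":-0.1,"ax":0,"ay":0,"az":0.38,"grip":-0.5},{"dx":0,"dy":0,"dz":-0.1,"ax":0,"ay":0,"az":0.38,"grip":-0.5}]'
cat >> h.py <<'E'
O=np.array([.558,-.274,.08]);YAW=15.
def rail(x,n,y=0):
    M=rot(YAW,15);rel(O+M[:,0]*x-M[:,1]*y-M[:,2]*(n+.0071),M)
    s=manip.get_state();p=M.T@(s['position']-O);f=M.T@s['contact_force'];print(' in rail: x,y,n(mm)',(p*[1,-1,-1]*1000-[0,0,7.1]).round(1),'F',(f*[1,-1,-1]).round(1))
E
python3 -c "
from h import *
rail(.006,.05)"
```

```text
clock: 15.42
position: [0.4533, -0.1247, 0.157]
ee_rot: [-0.001, 0.742, 0.67, -0.001]
contact_force: [0.7, 1.0, -2.1]
width: 0.029
gripper_force: 69.9
clock: 15.83
position: [0.4536, -0.1248, 0.1807]
ee_rot: [-0.0, 0.907, 0.422, -0.001]
contact_force: [-0.3, 0.8, -3.2]
width: 0.0284
gripper_force: 69.9
clock 15.8333 pos [ 0.4536 -0.1248  0.1807] F [-0.3  0.8 -3.2] w 0.028399435810558767 
 shift [-0.2172  0.6833  0.175 ] turn [-0.0515  0.1622  0.3857] rows 4.4249109521899275
 in rail: x,y,n(mm) [-34.  171.1 106.2] F [-0.9  0.8 -3.1]
```

```bash
python3 -m jog '[{"dx":-0.2172,"dy":0.6833,"dz":0,"ax":-0.05,"ay":0.16,"az":0.38,"grip":-0.5},{"dx":-0.2172,"dy":0.6833,"dz":0,"ax":-0.05,"ay":0.16,"az":0.38,"grip":-0.5},{"dx":-0.2172,"dy":0.6833,"dz":0,"ax":-0.05,"ay":0.16,"az":0.38,"grip":-0.5},{"dx":-0.2172,"dy":0.6833,"dz":0,"ax":-0.05,"ay":0.16,"az":0.38,"grip":-0.5},{"dx":-0.2172,"dy":0.6833,"dz":0,"ax":-0.05,"ay":0.16,"az":0.38,"grip":-0.5}]'
python3 -m jog '[{"dx":0,"dy":0,"dz":0,"ax":0,"ay":0,"az":0,"grip":-0.5},{"dx":0,"dy":0,"dz":0,"ax":0,"ay":0,"az":0,"grip":-0.5}]'
python3 -c "
from h import *
rail(.006,.05)"
```

```text
clock: 16.25
position: [0.5543, -0.2828, 0.1806]
ee_rot: [-0.014, 0.981, 0.145, 0.125]
contact_force: [0.5, -0.1, -2.1]
width: 0.0288
gripper_force: 70.5
clock: 16.42
position: [0.5495, -0.2761, 0.1794]
ee_rot: [-0.018, 0.981, 0.149, 0.121]
contact_force: [1.0, 0.0, -3.7]
width: 0.0286
gripper_force: 70.4
clock 16.4167 pos [ 0.5495 -0.2761  0.1794] F [ 1.   0.  -3.7] w 0.02863836694917715 
 shift [-0.0423  0.0006  0.1654] turn [-0.0062  0.0103  0.0245] rows 1.0235851212925697
 in rail: x,y,n(mm) [17.2  0.2 91.2] F [ 0.  -0.2 -3.8]
```

```bash
python3 -m jog '[{"dx":-0.03,"dy":0,"dz":0.1,"ax":-0.006,"ay":0.01,"az":0.024,"grip":-0.5},{"dx":-0.042,"dy":0,"dz":0.2,"ax":-0.006,"ay":0.01,"az":0.024,"grip":-0.5},{"dx":-0.042,"dy":0,"dz":0.2,"ax":-0.006,"ay":0.01,"az":0.024,"grip":-0.5},{"dx":-0.042,"dy":0,"dz":0.2,"ax":-0.006,"ay":0.01,"az":0.024,"grip":-0.5},{"dx":-0.042,"dy":0,"dz":0.2,"ax":-0.006,"ay":0.01,"az":0.024,"grip":-0.5}]'
python3 -m jog '[{"dx":0,"dy":0,"dz":0,"ax":0,"ay":0,"az":0,"grip":-0.5},{"dx":0,"dy":0,"dz":0,"ax":0,"ay":0,"az":0,"grip":-0.5}]'
python3 - <<'E'
from h import *
rail(.006,.03)
d=grab('top');s=grab('scene');o=[]
for c in(s,d):
    x,y=proj(c,[O+[0,0,.03]])[0].astype(int)-[25,30];print(x,y);o.append(cv2.resize(c['img'][y:y+60,x:x+50],None,fx=8,fy=8,interpolation=cv2.INTER_CUBIC))
cv2.imwrite('pics/c5.png',cv2.cvtColor(np.hstack(o),cv2.COLOR_RGB2BGR))
E
```

```text
clock: 16.83
position: [0.554, -0.2751, 0.1311]
ee_rot: [-0.015, 0.983, 0.131, 0.131]
contact_force: [-0.4, -0.3, -2.1]
width: 0.0288
gripper_force: 70.4
clock: 17.0
position: [0.5544, -0.276, 0.1318]
ee_rot: [-0.014, 0.982, 0.131, 0.132]
contact_force: [-0.7, -0.3, -4.1]
width: 0.0287
gripper_force: 70.4
clock 17.0 pos [ 0.5544 -0.276   0.1318] F [-0.7 -0.3 -4.1] w 0.028656050792531553 
 shift [-0.0143 -0.0043  0.056 ] turn [ 0.0034 -0.0029  0.0022] rows 0.34715298389620597
 in rail: x,y,n(mm) [ 9.5 -1.  44. ] F [-1.8 -0.1 -3.8]
282 149
293 146
```

View pics/c5.png

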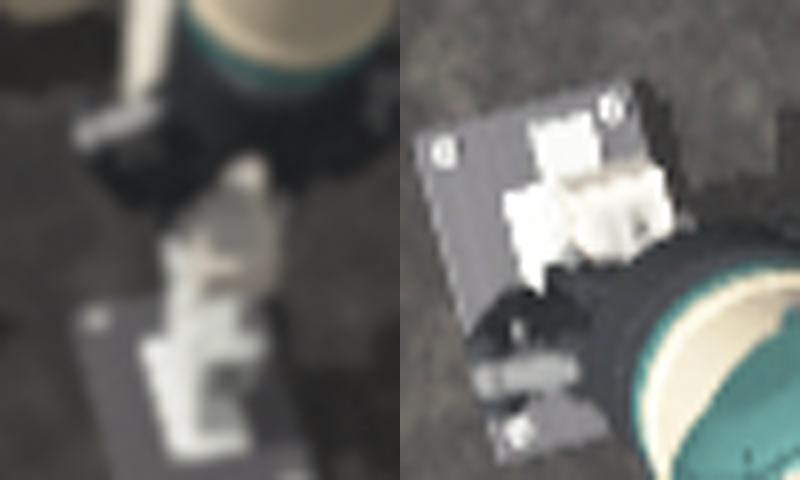

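The scene half shows the block tilted above the rail. The top half shows the block's upper-end edge from about (570,185) to (668,170), with the rail end behind it. I'll check this against the predicted position.

```bash
python3 - <<'E'
from h import *
d=manip.get_image('top');M=rot(15,15)
W=lambda x,y,n:O+M[:,0]*x-M[:,1]*y-M[:,2]*n
for n,P in [('blkL',W(.0395,.014,.074)),('blkR',W(.0395,-.016,.074)),('railL',W(.046,.01,0)),('railR',W(.046,-.01,0))]:
    u=proj(d,[P])[0]; print(n,((u-[293,146]+.4375)*8+[400,0]).round(0))
# measured edges
im=d['img'].min(2)
print(im[146+19:146+27,293+18:293+36])
E
```

```text
blkL [571. 190.]
blkR [665. 165.]
railL [534. 129.]
railR [593. 114.]
[[249 248 249 250 248 249 251 128 138 144 149 154 156  73  59  59  58  83]
 [248 248 248 249 249 249 241 161 163 169 172 174 175 129  67  59  60  86]
 [252 249 241 242 234 234 211 178 186 188 188 177 196 220 221  62  59  78]
 [253 241 206 210 182 185 186 187 195 212 241 220 233 246 253  56  61  63]
 [251 226 211 177 179 203 236 231 230 238 252 246 246 245 250  83  65  60]
 [251 236 234 212 222 234 250 249 246 244 242 240 239 238 247 122  67  59]
 [252 248 233 244 246 242 244 241 241 238 233 223 227 233 244 174  61  64]
 [248 253 237 243 245 238 238 230 230 231 219 196 219 233 241 239  83  83]]
```

Prediction and image agree within about 1 px. I'll descend to 3–4 mm above the rail, leaving a few mm to the stop.

```bash
python3 -m jog '[{"dx":-0.015,"dy":-0.0035,"dz":0.05,"ax":0.003,"ay":-0.003,"az":0.002,"grip":-0.5},{"dx":-0.015,"dy":-0.0035,"dz":0.1,"ax":0.003,"ay":-0.003,"az":0.002,"grip":-0.5},{"dx":-0.015,"dy":-0.0035,"dz":0.14,"ax":0.003,"ay":-0.003,"az":0.002,"grip":-0.5},{"dx":-0.015,"dy":-0.0035,"dz":0.15,"ax":0.003,"ay":-0.003,"az":0.002,"grip":-0.5},{"dx":-0.015,"dy":-0.0035,"dz":0.15,"ax":0.003,"ay":-0.003,"az":0.002,"grip":-0.5}]'
python3 -m jog '[{"dx":0,"dy":0,"dz":0,"ax":0,"ay":0,"az":0,"grip":-0.5},{"dx":0,"dy":0,"dz":0,"ax":0,"ay":0,"az":0,"grip":-0.5},{"dx":0,"dy":0,"dz":0,"ax":0,"ay":0,"az":0,"grip":-0.5}]'
python3 -c "
from h import *
rail(0,.002)"
```

```text
clock: 17.57
position: [0.5586, -0.2727, 0.0912]
ee_rot: [-0.019, 0.983, 0.129, 0.127]
contact_force: [0.7, -0.7, -3.3]
width: 0.0288
gripper_force: 70.6
clock: 17.82
position: [0.5595, -0.2737, 0.0935]
ee_rot: [-0.017, 0.983, 0.129, 0.129]
contact_force: [1.0, -0.1, -1.9]
width: 0.0285
gripper_force: 70.6
clock 17.8167 pos [ 0.5595 -0.2737  0.0935] F [ 1.  -0.1 -1.9] w 0.028528147869568476 
 shift [-0.02   -0.0004  0.014 ] turn [-0.0004  0.0007 -0.0006] rows 0.14617308065934795
 in rail: x,y,n(mm) [ 5.  -0.1  5.5] F [ 0.4 -0.3 -2.1]
```

```bash
python3 -m jog '[{"dx":0,"dy":0,"dz":0.008,"ax":0,"ay":0,"az":0,"grip":-0.5},{"dx":0,"dy":0,"dz":0.014,"ax":0,"ay":0,"az":0,"grip":-0.5},{"dx":-0.006,"dy":0,"dz":0.014,"ax":0,"ay":0,"az":0,"grip":-0.5},{"dx":-0.01,"dy":0,"dz":0.014,"ax":0,"ay":0,"az":0,"grip":-0.5},{"dx":-0.01,"dy":0,"dz":0.014,"ax":0,"ay":0,"az":0,"grip":-0.5}]'
python3 -c "
from h import *
rail(0,.0)"
python3 -m jog '[{"dx":-0.004,"dy":0,"dz":0,"ax":0,"ay":0,"az":0,"grip":-0.5},{"dx":-0.006,"dy":0,"dz":0,"ax":0,"ay":0,"az":0,"grip":-0.5},{"dx":-0.006,"dy":0,"dz":0,"ax":0,"ay":0,"az":0,"grip":-0.5}]'
python3 -c "
from h import *
rail(0,.0)"
```

```text
clock: 18.23
position: [0.5574, -0.2737, 0.0887]
ee_rot: [-0.018, 0.983, 0.129, 0.128]
contact_force: [0.1, -0.3, -3.9]
width: 0.0287
gripper_force: 70.6
clock 18.2333 pos [ 0.5574 -0.2737  0.0887] F [ 0.1 -0.3 -3.9] w 0.028672285181387272 
 shift [-0.0069  0.0019  0.0058] turn [-0.0012  0.0014 -0.0008] rows 0.05534447011462224
 in rail: x,y,n(mm) [1.7 0.5 1.4] F [-1.  -0.3 -3.8]
clock: 18.48
position: [0.5567, -0.2741, 0.0886]
ee_rot: [-0.018, 0.983, 0.129, 0.129]
contact_force: [0.2, 0.6, -2.5]
width: 0.0289
gripper_force: 70.6
clock 18.4833 pos [ 0.5567 -0.2741  0.0886] F [ 0.2  0.6 -2.5] w 0.028930863599589567 
 shift [-0.0038  0.001   0.0063] turn [-0.0009  0.0007 -0.001 ] rows 0.044463644042663786
 in rail: x,y,n(mm) [1.  0.2 1.6] F [-0.3  0.5 -2.5]
```

No contact with the stop yet. I'll creep down-slope in small steps.

```bash
python3 -m jog '[{"dx":-0.003,"dy":0,"dz":0,"ax":0,"ay":0,"az":0,"grip":-0.5},{"dx":-0.003,"dy":0,"dz":0,"ax":0,"ay":0,"az":0,"grip":-0.5}]' >/dev/null
python3 -c "
from h import *
rail(0,.0)"
python3 -m jog '[{"dx":-0.004,"dy":0,"dz":0,"ax":0,"ay":0,"az":0,"grip":-0.5},{"dx":-0.004,"dy":0,"dz":0,"ax":0,"ay":0,"az":0,"grip":-0.5}]' > /dev/null
python3 -c "
from h import *
rail(0,.0)"
python3 -m jog '[{"dx":-0.004,"dy":0,"dz":0,"ax":0,"ay":0,"az":0,"grip":-0.5},{"dx":-0.004,"dy":0,"dz":0,"ax":0,"ay":0,"az":0,"grip":-0.5}]' > /dev/null
python3 -c "
from h import *
rail(0,.0)"
```

```text
clock 18.65 pos [ 0.5566 -0.2742  0.0887] F [ 4.5  1.4 -2.1] w 0.028425007751327773 
 shift [-0.0037  0.0008  0.0066] turn [-0.0008 -0.0001 -0.0012] rows 0.04592832707265441
 in rail: x,y,n(mm) [0.9 0.2 1.7] F [ 4.   0.2 -3.2]
clock 18.8167 pos [ 0.5566 -0.2742  0.0887] F [ 5.6  3.6 -3.4] w 0.028594159025465082 
 shift [-0.0037  0.0007  0.0068] turn [-0.0007 -0.0012 -0.0015] rows 0.04674172184644562
 in rail: x,y,n(mm) [0.9 0.2 1.7] F [ 5.3  2.1 -5. ]
clock 18.9833 pos [ 0.5566 -0.2742  0.0888] F [ 9.4  5.  -3.6] w 0.02846917580147922 
 shift [-0.0037  0.0006  0.0071] turn [-0.0005 -0.0024 -0.0019] rows 0.04839572033890597
 in rail: x,y,n(mm) [0.9 0.1 1.8] F [ 9.1  2.4 -6.1]
```

The block is against the stop at x ≈ 0.9 mm. I'll ease the push and lower along the rail normal.

```bash
python3 -m jog '[{"dx":0.006,"dy":0,"dz":0.004,"ax":0,"ay":0,"az":0,"grip":-0.5},{"dx":0.006,"dy":0,"dz":0.006,"ax":0,"ay":0,"az":0,"grip":-0.5},{"dx":0.006,"dy":0,"dz":0.006,"ax":0,"ay":0,"az":0,"grip":-0.5}]' >/dev/null
python3 -c "
from h import *
rail(0,.0)"
python3 -m jog '[{"dx":0,"dy":0,"dz":0.003,"ax":0,"ay":0,"az":0,"grip":-0.5},{"dx":0,"dy":0,"dz":0.003,"ax":0,"ay":0,"az":0,"grip":-0.5}]' > /dev/null
python3 -c "
from h import *
rail(0,.0)"
python3 -m jog '[{"dx":0,"dy":0,"dz":0.003,"ax":0,"ay":0,"az":0,"grip":-0.5},{"dx":0,"dy":0,"dz":0.003,"ax":0,"ay":0,"az":0,"grip":-0.5}]' > /dev/null
python3 -c "
from h import *
rail(0,.0)"
```

```text
clock 19.2333 pos [ 0.557  -0.2744  0.0876] F [5.2 3.1 0. ] w 0.028683718375523026 
 shift [-0.0037 -0.0006  0.0022] turn [-0.0002 -0.0006 -0.0009] rows 0.026152990653772617
 in rail: x,y,n(mm) [ 0.9 -0.1  0.6] F [ 5.6  1.6 -1.5]
clock 19.4 pos [ 0.5572 -0.2746  0.0871] F [ 5.1  2.1 -0.4] w 0.028595842251373255 
 shift [-0.0039 -0.0014 -0.    ] turn [ 0.0001 -0.0007 -0.001 ] rows 0.024731182051444103
 in rail: x,y,n(mm) [ 1.  -0.4 -0. ] F [ 5.2  0.7 -1.8]
clock 19.5667 pos [ 0.5572 -0.2745  0.087 ] F [2.7 2.6 5.9] w 0.028533044636164705 
 shift [-0.0039 -0.0013 -0.0004] turn [ 0.0001 -0.0007 -0.0008] rows 0.024703578307506597
 in rail: x,y,n(mm) [ 1.  -0.3 -0.1] F [4.7 1.8 4.8]
```

```bash
python3 -m jog '[{"dx":-0.004,"dy":0,"dz":0.005,"ax":0,"ay":0,"az":0,"grip":-0.5},{"dx":-0.004,"dy":0,"dz":0.005,"ax":0,"ay":0,"az":0,"grip":-0.5},{"dx":-0.004,"dy":0,"dz":0.005,"ax":0,"ay":0,"az":0,"grip":-0.5}]' > /dev/null
python3 - <<'E'
from h import *
rail(0,.0)
d=grab('top','top_r.png');M=rot(15,15)
W=lambda x,y,n:O+M[:,0]*x-M[:,1]*y-M[:,2]*n
for n,P in [('blkL',W(.031,.015,.03)),('blkR',W(.031,-.015,.03)),('railL',W(.046,.01,0)),('railR',W(.046,-.01,0))]: print(n,proj(d,[P])[0].round(1))
print(d['img'].min(2)[157:177,300:324])
E
```

```text
clock 19.8167 pos [ 0.5572 -0.2746  0.087 ] F [ 2.   4.6 12. ] w 0.028888441852259902 
 shift [-0.0039 -0.0014 -0.0005] turn [ 0.0005 -0.0019 -0.0008] rows 0.024892564803506365
 in rail: x,y,n(mm) [ 1.  -0.4 -0.1] F [ 6.1  4.  10.8]
blkL [310.9 169.7]
blkR [322.2 166.7]
railL [309.3 161.7]
railR [316.7 159.8]
[[ 99  93  86  80  78  79  84  87  81  84  79  81  88 105  98 109 116 125
  129 166 129 134  61  56]
 [104 104  92  86  82  81  89  85  91 105 101 109 114 126 126 131 131 132
  240 201 172 120  78  58]
 [109 107  97  78  87 103 106 110 118 128 128 131 132 130 135 139 137 132
  254 193 224  87 103  58]
 [108 107 111 105 117 125 127 132 136 135 138 142 150 140 184 205 231 134
  240 189 210 113 125  57]
 [119 127 131 130 136 135 131 132 133 180 174 202 226 217 233 241 251 142
  135 181 143 132 135  62]
 [135 137 137 132 134 134 130 133 133 206 232 238 247 245 245 244 245 174
  131 129 131 134 135  80]
 [117 135 134 133 134 135 131 133 134 187 251 244 243 245 245 243 245 226
  132 130 132 135 134 111]
 [105 135 135 133 134 134 132 135 137 167 252 244 243 245 245 244 245 246
  116 12
[... 531 characters left out ...]
35 136 136 136 133 248 247 249 251 230 198 209 226 239 243 241 239
  236 234 234 234 246 104]
 [139 138 136 134 135 136 255 255 255 253 227 227 238 239 238 234 234 232
  224 213 220 226 241 132]
 [139 139 137 136 136 138 246 255 255 253 233 225 240 235 229 222 222 224
  204 188 211 224 238 181]
 [137 139 136 134 135 137 182 255 255 250 241 231 252 237 227 221 208 219
  193 165 188 225 235 234]
 [134 139 137 135 135 138 138 255 255 251 245 232 253 240 227 220 202 215
  207 144 150 221 206 227]
 [136 139 139 138 136 135 139 254 255 255 250 227 249 241 229 224 200 207
  221 149 155 194 117 125]
 [134 138 139 136 134 132 135 226 255 254 239 202 228 238 233 226 200 200
  224 150 129 118  57  55]]
```

The rail and block edges are both about 0.6 px left of the prediction. That is a shared camera bias, so the block is centred on the rail within about 0.5 mm. I'll ease the forces, then release.

```bash
python3 -m jog '[{"dx":0.003,"dy":-0.0016,"dz":-0.004,"ax":0,"ay":0,"az":0,"grip":-0.5},{"dx":0.003,"dy":-0.0016,"dz":-0.004,"ax":0,"ay":0,"az":0,"grip":-0.5},{"dx":0.003,"dy":-0.0016,"dz":-0.004,"ax":0,"ay":0,"az":0,"grip":-0.5}]' 20
python3 -c "
from h import *
rail(0,.0)"
```

```text
clock: 20.12
position: [0.5572, -0.2746, 0.087]
ee_rot: [-0.017, 0.983, 0.129, 0.13]
contact_force: [3.1, 3.8, 8.1]
width: 0.0285
gripper_force: 71.9
clock 20.1167 pos [ 0.5572 -0.2746  0.087 ] F [3.1 3.8 8.1] w 0.028519548213011118 
 shift [-0.0038 -0.0014 -0.0004] turn [ 0.0008 -0.001  -0.0007] rows 0.02467304992811828
 in rail: x,y,n(mm) [ 1.  -0.4 -0.1] F [5.9 2.9 6.8]
```

```bash
python3 -m jog '[{"dx":0.002,"dy":-0.002,"dz":-0.004,"ax":0,"ay":0,"az":0,"grip":-0.5},{"dx":0.002,"dy":-0.002,"dz":-0.004,"ax":0,"ay":0,"az":0,"grip":-0.25},{"dx":0.002,"dy":-0.002,"dz":-0.004,"ax":0,"ay":0,"az":0,"grip":-0.1},{"dx":0.002,"dy":-0.002,"dz":-0.004,"ax":0,"ay":0,"az":0,"grip":0.1},{"dx":0.002,"dy":-0.002,"dz":-0.004,"ax":0,"ay":0,"az":0,"grip":0.3}]'
python3 -m jog '[{"dx":0,"dy":0,"dz":0,"ax":0,"ay":0,"az":0,"grip":0.5},{"dx":0,"dy":0,"dz":0,"ax":0,"ay":0,"az":0,"grip":0.5}]'
python3 -c "
from h import *
rail(0,.0)"
```

```text
clock: 20.53
position: [0.5548, -0.2733, 0.0854]
ee_rot: [-0.018, 0.983, 0.129, 0.127]
contact_force: [0.4, -0.0, -0.2]
width: 0.0551
gripper_force: 0.0
clock: 20.7
position: [0.5553, -0.2733, 0.0857]
ee_rot: [-0.018, 0.983, 0.129, 0.128]
contact_force: [0.8, -0.4, 0.7]
width: 0.0642
gripper_force: 0.0
clock 20.7 pos [ 0.5553 -0.2733  0.0857] F [ 0.8 -0.4  0.7] w 0.06421095480163552 
 shift [ 0.0033  0.0053 -0.0039] turn [-0.0013  0.0016 -0.0008] rows 0.044461936824222004
 in rail: x,y,n(mm) [-0.8  1.3 -1. ] F [ 0.8 -0.6  0.5]
```

Released. I'll retract along the tool axis and look.

```bash
python3 -m jog '[{"dx":0,"dy":0.004,"dz":-0.08,"ax":0,"ay":0,"az":0,"grip":0.6},{"dx":0,"dy":0.004,"dz":-0.2,"ax":0,"ay":0,"az":0,"grip":0.8},{"dx":0,"dy":0.004,"dz":-0.35,"ax":0,"ay":0,"az":0,"grip":0.8},{"dx":0,"dy":0.004,"dz":-0.5,"ax":0,"ay":0,"az":0,"grip":0.8},{"dx":0,"dy":0.004,"dz":-0.6,"ax":0,"ay":0,"az":0,"grip":0.8}]'
python3 -m jog '[{"dx":-0.6,"dy":-0.3,"dz":-0.1,"ax":0,"ay":0,"az":0,"grip":0.8},{"dx":-0.6,"dy":-0.3,"dz":-0.1,"ax":0,"ay":0,"az":0,"grip":0.8},{"dx":-0.6,"dy":-0.3,"dz":-0.1,"ax":0,"ay":0,"az":0,"grip":0.8},{"dx":-0.6,"dy":-0.3,"dz":-0.1,"ax":0,"ay":0,"az":0,"grip":0.8},{"dx":-0.6,"dy":-0.3,"dz":-0.1,"ax":0,"ay":0,"az":0,"grip":0.8}]'
python3 - <<'E'
from h import *
d=grab('top');s=grab('scene');o=[]
for c in(s,d):
    x,y=proj(c,[O+[0,0,.01]])[0].astype(int)-[25,30];print(x,y);o.append(cv2.resize(c['img'][y:y+60,x:x+50],None,fx=8,fy=8,interpolation=cv2.INTER_CUBIC))
cv2.imwrite('pics/c6.png',cv2.cvtColor(np.hstack(o),cv2.COLOR_RGB2BGR))
np.save('d.npy',d['img'])
print(d['img'].min(2)[161:192,304:332])
E
```

```text
clock: 21.12
position: [0.5189, -0.2854, 0.2345]
ee_rot: [-0.016, 0.983, 0.129, 0.129]
contact_force: [1.5, -0.9, -0.5]
width: 0.0768
gripper_force: 0.0
clock: 21.53
position: [0.3468, -0.2471, 0.2149]
ee_rot: [-0.02, 0.984, 0.128, 0.126]
contact_force: [1.5, 1.1, -0.4]
width: 0.0766
gripper_force: 0.0
282 153
292 147
[[144 142 137 141 140 191 185 211 234 224 239 247 253 149 141 193 151 143
  141  66  58  58  56  83  84  87  93  94]
 [143 141 137 141 141 216 239 244 250 249 249 248 249 184 138 137 138 142
  146  86  58  56  59  72  79  88  92  93]
 [141 142 137 139 142 197 253 249 248 249 249 248 249 232 140 136 137 141
  142 117  57  60  58  61  81  82  88  89]
 [143 142 140 142 142 178 254 249 247 249 249 248 249 250 126 139 139 139
  143 138  64  58  59  60  80  81  85  88]
 [139 145 141 140 144 143 251 248 248 249 249 249 249 251 132 148 143 137
  141 145  74  60  60  58  85  87  87  87]
 [141 141 140 138 140 142 231 248 248 248 249 241 242 232 169 166 162 143
  142 147  91  60  60  59  87  90  88  82]
 [142 142 142 140 143 141 187 247 241 233 235 212 213 185 183 183 189 194
  16
[... 2147 characters left out ...]
148 144 145 142 142 145 255 255 255 242 229 248 244 233 233 234 234 233
  233 234 234 244 236 118 117 115  59  58]
 [145 147 143 143 141 145 248 255 255 247 238 253 246 233 234 234 234 234
  233 234 234 240 253 139 137 141  69  64]
 [144 147 144 144 140 144 183 255 255 254 237 253 247 234 233 233 233 233
  237 237 239 242 251 136 137 141  87  64]
 [144 147 143 144 142 142 148 255 255 255 236 245 245 238 236 238 239 240
  243 242 250 239 223 135 140 142 115  58]
 [143 146 143 141 144 141 144 254 252 252 213 237 246 245 242 244 248 243
  230 238 252 238 154 138 140 138 137  65]
 [142 144 145 143 143 142 144 209 176 153 139 225 251 249 236 236 251 244
  228 237 248 249 156 137 140 139 143  75]]
```

View pics/c6.png

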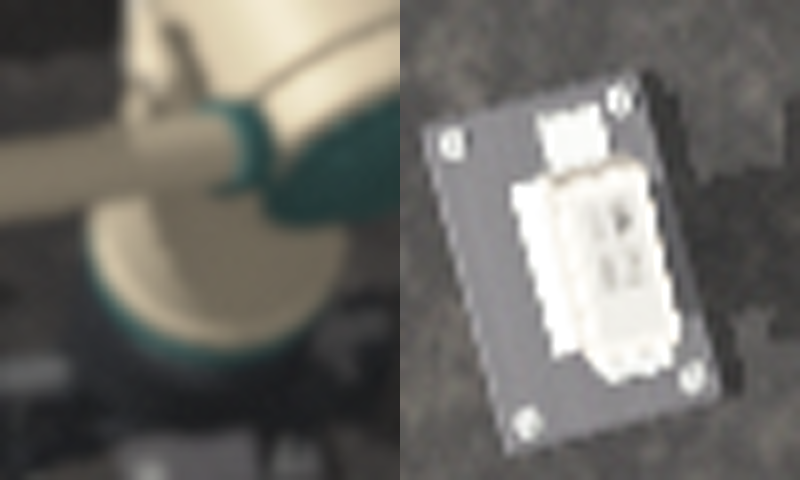

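The block lies lengthwise on the rail, against the stop at the bottom (about (590–670,350–380) in the crop). I'll check the centring by comparing rail and block edges with the projection.

```bash
python3 - <<'E'
from h import *
d=manip.get_image('top');M=rot(15,15)
W=lambda x,y,n:O+M[:,0]*x-M[:,1]*y-M[:,2]*n
def col(y,n,row):
    X=np.linspace(-.05,.06,200);q=proj(d,np.array([W(x,y,n) for x in X]));o=np.argsort(q[:,1]);return np.interp(row,q[o,1],q[o,0])
for r,l,rr in [(162,308.80,316.90),(163,309.0,317.33),(164,309.18,317.5)]:
    print('rail y-offset mm',[round(-(c-col(y,0,r))*2.57*.966,2) for c,y in((l,.01),(rr,-.01))])
for r,c in [(172,323.17),(173,323.5),(177,324.5),(181,325.05),(182,325.43),(176,324.15)]:
    print('block R edge y-offset',round(-(c-col(-.015,.03,r))*2.5*.966,2))
E
```

```text
rail y-offset mm [np.float64(1.46), np.float64(0.74)]
rail y-offset mm [np.float64(1.53), np.float64(0.24)]
rail y-offset mm [np.float64(1.66), np.float64(0.38)]
block R edge y-offset 0.63
block R edge y-offset 0.38
block R edge y-offset 0.14
block R edge y-offset 0.99
block R edge y-offset 0.61
block R edge y-offset 0.44
```

The block is centred within about 0.5 mm. It was held against the stop during release, and the arm is clear. I'll let it settle and hand in.

```bash
python3 -m jog '[{"dx":0,"dy":0,"dz":0,"ax":0,"ay":0,"az":0,"grip":0.8},{"dx":0,"dy":0,"dz":0,"ax":0,"ay":0,"az":0,"grip":0.8},{"dx":0,"dy":0,"dz":0,"ax":0,"ay":0,"az":0,"grip":0.8},{"dx":0,"dy":0,"dz":0,"ax":0,"ay":0,"az":0,"grip":0.8}]'
python3 -c "
from rig import manip
print(manip.sign_off())"
```

```text
clock: 22.02
position: [0.354, -0.2513, 0.2166]
ee_rot: [-0.018, 0.983, 0.13, 0.128]
contact_force: [0.1, 0.0, -0.6]
width: 0.0767
gripper_force: 0.0
the job is handed in; nothing more can be done
None
```

The job is handed in at about 22 s: the block was lifted out, set down, regripped and laid same side up on the rail against the stop, centred within about 0.5 mm by the top camera; it went back into the saddle once for a higher grip, and no verdict was returned.

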